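# Sort control-panel spares into their sample trays

## Robot

A 7-joint arm with a two-finger parallel gripper is mounted at the origin on the work surface. World frame = base frame: x ahead of the robot, y to its left, z up, the work surface at z = 0. Lengths are in m, angles in rad, forces in N, time in s.
With the tool pointing down it reaches from about 0.4 to 0.875 m from the base axis. Payload 19.3 kg.
Tool frame: the origin (TCP) lies midway between the tips of the shut fingers; the grasp point (between the pads) lies 19 mm behind it; z points along the fingers, y is the line along which they close (so a half turn about z gives the same grasp; the last joint's range is limited). The gripper opens to 85 mm and grips with 20 to 120 N. Pads are 22 mm wide; open, the fingers measure 114 mm over their backs; the gripper's body (76 mm by 85 mm) begins 54 mm behind the grasp point. The pads swing forward as they close: fully open they stand 13 mm farther back than shut.
Start: joints at [1.186, 0.521, -0.036, 1.599, 0.021, 1.021, -0.113], TCP at [0.193, -0.594, 0.231] pointing down, gripper open.
Joint ranges: [-2.91, 2.91], [-0.3, 2.13], [-1.5, 1.42], [0.17, 2.43], [-1.26, 4.41], [0.16, 1.93], [-2.52, 2.52]. Speed limits (rad/s): [1.89, 1.89, 2.39, 2.39, 3.01, 3.01, 3.01].

## Interface

Orientations are given as [roll, pitch, yaw] about the fixed x, y, z axes, in that order (R = Rz(yaw) Ry(pitch) Rx(roll)).
In Python, from workcell import telemetry, grab_frame, calibration, bot, outline_of, landmark_of gives the robot as it stands. The module is installed in compiled form; this text tells all that it offers.
- The arm moves only by the shell command python3 -m inch 'ROWS' [FORCE]. ROWS is JSON, a list of rows, each a list of 7 numbers: the shift along the tool's x, y, z in m, then the turn, a rotation vector about the tool's x, y, z in rad, then the closure, from 0 (fully open) to 1 (shut). A call has 1 to 5 rows; each row shifts and turns the commanded pose from where the row before left it, along the tool's axes as they then stand; what a row does not reach is not made up. A row lasts 1/10 s, in which the tool goes at most 50 mm and 8.59 degrees, less where a joint would pass 70% of its speed; a pose out of reach is approached as far as the arm can. A call is refused whole if a number of a shift passes 0.05 or a number of a turn 0.15, either way. A call with a gripper value outside its range is refused whole. The fingers move at their own pace and stop on an object; FORCE is the grip in N (left out, the last holds). Time passes only in rows, so rows that do not move let the fingers close. It gives the time, the measured TCP pose, the force, the opening and the grip force at its end, in the units of the state.
- telemetry.observe(): the state, without advancing time (a new reading comes with each control period).
- grab_frame(name): name is "side" or "top" or "wrist"; returns the picture (420x560x3 uint8, red, green, blue); there is no depth.
- calibration(name): a dict with "fovy" (degrees; the focal length in pixels is half the picture's height over the tangent of half this angle, whatever the lens; pixels are square), "cx", "cy" (the principal point, pixels), "dist" ([k1, k2, p1, p2, k3] as OpenCV has them; the pictures are not rectified), "pose" (4x4, takes a point from camera to world coordinates). Camera axes: x right, y down, z forward; pixel columns grow to the right and rows downward; lengths in m; the calibration is good to about 2 mm. A picture is of the moment at which its call begins: read the wrist's pose just before it. calibration takes no time and is no camera call; for the wrist camera it gives the pose at the moment of the call.
- bot.job_done(): hands the job in; it is judged then, once.
Trained networks look in the newest picture that a camera, given by its name, has taken for a name from the list of things; names that differ only in an ending like _2 or _b are one class to them, and where a whole thing is asked for, a point or a joint stands for the part that bears it (a point fixed in the world has none). Each returns a list of dicts, best first, with "score" (0 to 1); they miss things now and then, are a little off and sometimes report something else, mostly with a low value. They report only what shows in the picture. A call takes as long as a camera call. They do not tell look-alikes from the thing itself.
- outline_of(label, camera): "region" (420x560 bool, what is visible of it) and "rect" ([left, top, right, bottom] in pixels, round what is visible of it).
- landmark_of(label, camera): "xy" ([column, row] in pixels: a listed point, or the origin of a listed thing).
The state is a dict: "clock": time; "qpos": joint angles; "qd": joint speeds; "joint_efforts": joint torques, N m; "position": TCP position; "tool_rot": TCP orientation; "force": force on the tool from outside, world axes, zero at the start; "moment": the same for the moment, N m; "grip_width": finger opening in m; "finger_force": force on a finger pad.
Only numpy, scipy, OpenCV 4.12 (cv2) and the standard library are available. Lean on these libraries where they do the work, as an engineer would, in place of code of your own. Each camera call takes 0.05 s, during which the arm holds its last target. There are 200 camera calls.

## Task

Sort the five loose panel spares on the desk into the three grey trays, each into the tray whose end compartment shows a sample of the same kind: both circuit breakers into one, both cable glands into another, the ferrite ring into the third. Set each piece in the tray's open bay, flat on the floor and the same way up as it stands now, none on top of another or on a wall. Leave the mug and the meter where they are.

Things in the scene. Friction and masses are not known exactly. Their poses are not given: they have to be found in the camera images.
- breaker_a_mid (a point): One loose white circuit breaker (both alike), standing on its flat back: base 82 mm long (x), 36 mm wide (y), 42 mm high; nose 44 mm long, 36 mm wide in the middle up to 58 mm, small black toggle to 65 mm. 0.22 kg. Point: its centre, 29 mm above what it stands on. Grip across y; z up.
- breaker_b_mid (a point): The other loose white circuit breaker (both alike), standing on its flat back: base 82 mm long (x), 36 mm wide (y), 42 mm high; nose 44 mm long, 36 mm wide in the middle up to 58 mm, small black toggle to 65 mm. 0.22 kg. Point: its centre, 29 mm above what it stands on. Grip across y; z up.
- gland_a_mid (a point): One loose metal cable gland (both alike), standing upright, 50 mm high, 0.11 kg: round thread 34 mm across below, hexagon nuts 42 mm across from 12 to 35 mm height, tapered cap with a dark hole on top. Point: its centre, 25 mm above what it stands on; z up. Grips alike at any yaw.
- gland_b_mid (a point): The other loose metal cable gland (both alike), standing upright, 50 mm high, 0.11 kg: round thread 34 mm across below, hexagon nuts 42 mm across from 12 to 35 mm height, tapered cap with a dark hole on top. Point: its centre, 25 mm above what it stands on; z up. Grips alike at any yaw.
- ferrite_mid (a point): Loose dark ferrite ring lying flat: outer diameter 52 mm, hole 28 mm, 22 mm high, about 0.13 kg. Point: its centre, half-way up, 11 mm above what it lies on; z up. Can be gripped across the outside at any yaw.
- breaker_tray_floor (a point): Fixed grey tray with a sample circuit breaker fixed in its far end compartment; the three trays are otherwise alike. Point: centre of the open bay's floor, 4 mm above the table. Bay 105 mm (x) by 140 mm (y) inside; walls 4 mm thick, tops 16 mm above the floor. x points to the sample (centred 80 mm from the point, up to 65 mm high), z up. Turned at most 0.3 rad from the robot's x.
- gland_tray_floor (a point): Fixed grey tray with a sample cable gland fixed in its far end compartment; the three trays are otherwise alike. Point: centre of the open bay's floor, 4 mm above the table. Bay 105 mm (x) by 140 mm (y) inside; walls 4 mm thick, tops 16 mm above the floor. x points to the sample (centred 80 mm from the point, up to 65 mm high), z up. Turned at most 0.3 rad from the robot's x.
- ring_tray_floor (a point): Fixed grey tray with a sample ferrite ring fixed in its far end compartment; the three trays are otherwise alike. Point: centre of the open bay's floor, 4 mm above the table. Bay 105 mm (x) by 140 mm (y) inside; walls 4 mm thick, tops 16 mm above the floor. x points to the sample (centred 80 mm from the point, up to 65 mm high), z up. Turned at most 0.3 rad from the robot's x.
- mug_mid (a point): White mug, a bystander that stands between two trays: 76 mm in diameter, 85 mm high, handle towards its +y. Point: on its axis, half-way up.
- meter_mid (a point): Black hand-held meter lying flat between two trays, a bystander: 140 mm (x) by 68 mm (y), 32 mm thick (the selector to 38 mm). Point: its centre, half-way up.
There are look-alikes about, which are no part of the job. Leave any red look-alike of the part that bears breaker_a_mid alone. What is shaped like the part that bears breaker_b_mid but orange is not meant.

How it is judged:
At the end, for the whole second after the job is handed in: Each piece is in the open bay of its own kind's tray (centre within 50 mm of the bay's centre along the tray, 68 mm across), on the floor (height within 5 mm), upright within 0.12 rad and at rest (under 0.02 m/s) (x of breaker_a_mid in the frame of breaker_tray_floor between -0.05 and 0.05 m and y of breaker_a_mid in the frame of breaker_tray_floor between -0.068 and 0.068 m and z of breaker_a_mid in the frame of breaker_tray_floor between 0.024 and 0.034 m and angle between each of breaker_a_mid, gland_a_mid, ferrite_mid, gland_b_mid, breaker_b_mid's own z axis and vertical below 0.12 rad and linear speed of each of breaker_a, gland_a, ferrite, gland_b, breaker_b below 0.02 m/s and x of gland_a_mid in the frame of gland_tray_floor between -0.05 and 0.05 m and y of gland_a_mid in the frame of gland_tray_floor between -0.068 and 0.068 m and z of gland_a_mid in the frame of gland_tray_floor between 0.02 and 0.03 m and x of ferrite_mid in the frame of ring_tray_floor between -0.05 and 0.05 m and y of ferrite_mid in the frame of ring_tray_floor between -0.068 and 0.068 m and z of ferrite_mid in the frame of ring_tray_floor between 0.006 and 0.016 m and x of gland_b_mid in the frame of gland_tray_floor between -0.05 and 0.05 m and y of gland_b_mid in the frame of gland_tray_floor between -0.068 and 0.068 m and z of gland_b_mid in the frame of gland_tray_floor between 0.02 and 0.03 m and x of breaker_b_mid in the frame of breaker_tray_floor between -0.05 and 0.05 m and y of breaker_b_mid in the frame of breaker_tray_floor between -0.068 and 0.068 m and z of breaker_b_mid in the frame of breaker_tray_floor between 0.024 and 0.034 m); the robot touches nothing.
It fails at once if the mug is pushed by more than 25 mm or tipped (distance of mug_mid from where it was at the start of the episode above 0.025 m or angle between mug_mid's own z axis and vertical above 0.35 rad).
It fails at once if the meter is pushed by more than 25 mm (distance of meter_mid from where it was at the start of the episode above 0.025 m).
It also fails if it takes over 115 s, if anything falls off the work surface, if the arm or the gripper's body presses on something with over 40 N, if the wrist force passes 120 N, or if a joint passes its speed limit or range.

## Working session

There is one attempt and no reset: what is moved stays moved. The work goes in short steps, Python scripts to look and compute and a shell command to move; the robot and the scene stay as the last step left them, time stands still between calls to the robot, and variables do not carry over. Pictures are saved under pics/ and viewed, at most 14 in all, crops included, and the job is handed in when it is done.

```bash
mkdir -p pics && python3 - <<'E'
from workcell import telemetry, grab_frame, calibration, bot, outline_of, landmark_of
import cv2, numpy as np
print(telemetry.observe())
for n in ("top","side"):
    im=grab_frame(n); cv2.imwrite(f"pics/{n}0.png",im[:,:,::-1])
    c=calibration(n); print(n,{k:np.round(v,4).tolist() for k,v in c.items()})
    for l in ["breaker_a_mid","gland_a_mid","ferrite_mid","breaker_tray_floor","gland_tray_floor","ring_tray_floor","mug_mid","meter_mid"]:
        print(l,[(np.round(d["xy"],1).tolist(),round(float(d["score"]),2)) for d in landmark_of(l,n)])
E
```

```text
{'clock': 0.0, 'qpos': array([ 1.18583966,  0.52201753, -0.03634356,  1.59997142,  0.02117252,
        1.02110722, -0.11281647]), 'qd': array([ 0.0013297 , -0.00050374,  0.00028081,  0.00035136,  0.00024383,
       -0.00134486, -0.00028399]), 'joint_efforts': array([-7.07086165e-04, -9.27097392e+01,  1.97979346e+00, -3.69929516e+01,
        1.78649335e-02,  8.08637822e-03,  5.33605407e-05]), 'position': array([ 0.19337232, -0.59399191,  0.23073645]), 'tool_rot': array([-3.14047375e+00,  4.80673046e-05,  3.14729238e-01]), 'force': array([-0.472732  ,  0.82557524,  0.30160329]), 'moment': array([-0.02626033,  0.02339287,  0.03850123]), 'finger_force': 0.0, 'grip_width': 0.08531445599317262}
top {'fovy': 53.8398, 'cx': 274.4408, 'cy': 210.3991, 'dist': [0.0315, 0.0, 0.0, 0.0, 0.0], 'pose': [[-0.006, -0.9923, 0.1238, 0.3562], [-0.9999, 0.0076, 0.0126, 0.069], [-0.0134, -0.1237, -0.9922, 1.0357], [0.0, 0.0, 0.0, 1.0]]}
breaker_a_mid [([187.4, 260.8], 0.81), ([103.7, 228.7], 0.69), ([307.4, 163.8], 0.64)]
gland_a_mid [([308.3, 214.5], 0.52)]
ferrite_mid [([430.8, 265.1], 0.75)]
breaker_tra
[... 167 characters left out ...]
.31)]
meter_mid [([232.7, 156.5], 0.79), ([449.1, 195.5], 0.43)]
side {'fovy': 45.827, 'cx': 280.958, 'cy': 208.4591, 'dist': [-0.1222, 0.0, 0.0, 0.0, 0.0], 'pose': [[-0.9962, -0.0396, 0.0776, 0.3638], [-0.0857, 0.6045, -0.792, 1.1013], [-0.0155, -0.7956, -0.6056, 0.8765], [0.0, 0.0, 0.0, 1.0]]}
breaker_a_mid [([275.8, 359.8], 0.97), ([319.7, 288.3], 0.63)]
gland_a_mid [([281.5, 209.7], 0.65)]
ferrite_mid [([324.7, 156.7], 0.44), ([241.1, 304.3], 0.43)]
breaker_tray_floor [([233.1, 215.2], 0.71)]
gland_tray_floor [([242.0, 303.3], 0.67), ([302.7, 173.6], 0.26)]
ring_tray_floor [([278.0, 150.2], 0.86)]
mug_mid [([236.2, 171.7], 0.69)]
meter_mid [([213.7, 250.4], 0.82), ([319.6, 285.3], 0.62)]
```

View pics/top0.png

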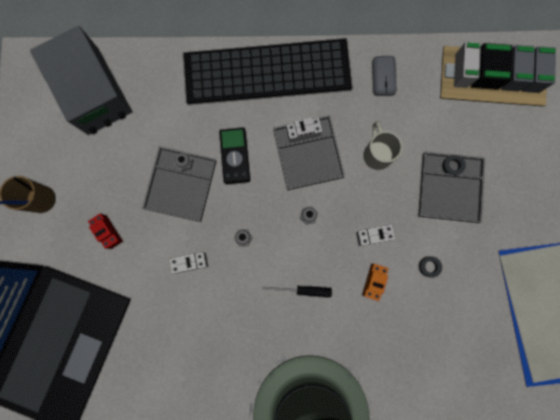

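View pics/side0.png

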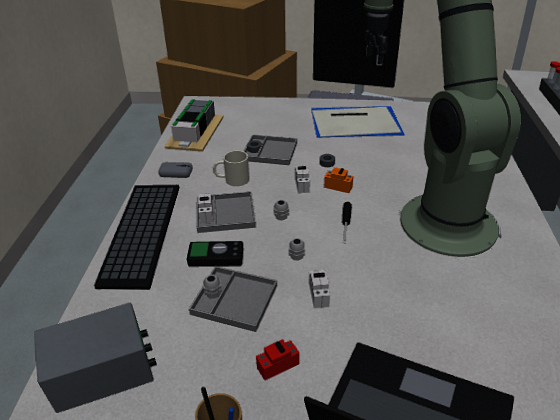

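The top view shows the white breakers at (188,262) and (376,235), the glands at (243,237) and (309,214), and the ferrite at (430,266). The look-alikes are a red breaker at (103,230), an orange one at (376,282), and the fixed samples in the trays at (184,160), (305,128) and (453,166). The gland tray bay is at about (178,193), the breaker tray bay at (312,165) and the ring tray bay at (450,197). The mug is at (381,150) and the meter at (234,157).

```bash
cat > h.py <<'E'
from workcell import telemetry, grab_frame, calibration, bot, outline_of, landmark_of
import cv2, numpy as np
def cam(n):
    c=calibration(n); f=210/np.tan(np.radians(c["fovy"])/2)
    return np.array([[f,0,c["cx"]],[0,f,c["cy"]],[0,0,1]]),np.array(c["dist"],float),np.array(c["pose"])
def plane(px,z,C):
    K,d,T=C
    u=cv2.undistortPoints(np.array(px,float).reshape(-1,1,2),K,d).reshape(-1,2)
    r=np.c_[u,np.ones(len(u))]@T[:3,:3].T; o=T[:3,3]
    return (o+r*((z-o[2])/r[:,2])[:,None])[:,:2]
def proj(P,C):
    K,d,T=C; M=np.linalg.inv(T)
    return cv2.projectPoints(np.array(P,float).reshape(-1,1,3),cv2.Rodrigues(M[:3,:3])[0],M[:3,3],K,d)[0].reshape(-1,2)
def rect(region,z,C):
    ys,xs=np.nonzero(region); return cv2.minAreaRect(plane(np.c_[xs,ys],z,C).astype(np.float32))
E
python3 - <<'E'
from h import *
im=grab_frame("top"); C=cam("top")
for l,z in [("breaker_a_mid",.042),("gland_a_mid",.03),("ferrite_mid",.015),("breaker_tray_floor",.0),("gland_tray_floor",.0),("ring_tray_floor",.0),("mug_mid",.04),("meter_mid",.03)]:
    for o in outline_of(l,"top"):
        r=rect(o["region"],z,C); print(l,round(float(o["score"]),2),np.round(o["rect"]).tolist(),[np.round(v,3).tolist() for v in r], o["region"].sum())
# colour: white breakers
for n,(x0,y0,x1,y1) in dict(bl=(160,240,220,285),br=(345,215,405,255)).items():
    g=im[y0:y1,x0:x1].min(2); m=np.zeros(im.shape[:2],bool); m[y0:y1,x0:x1]=g>185
    k=cv2.morphologyEx(m.astype(np.uint8),cv2.MORPH_CLOSE,np.ones((7,7)))
    print(n,m.sum(),[np.round(v,3).tolist() for v in rect(k>0,.045,C)])
big=cv2.resize(im[110:310,150:480],None,fx=2.4,fy=2.4,interpolation=cv2.INTER_CUBIC)
cv2.imwrite("pics/crop0.png",big[:,:,::-1])
E
```

```text
breaker_a_mid 0.87 [168.0, 252.0, 207.0, 272.0] [[0.356, 0.287], [0.038, 0.089], 10.815] 585
breaker_a_mid 0.85 [90.0, 212.0, 120.0, 247.0] [[0.433, 0.492], [0.09, 0.05], 34.294] 703
breaker_a_mid 0.31 [300.0, 205.0, 315.0, 225.0] [[0.468, -0.001], [0.039, 0.041], 26.171] 231
gland_a_mid 0.81 [299.0, 207.0, 318.0, 224.0] [[0.47, -0.003], [0.044, 0.044], 89.55] 267
ferrite_mid 0.66 [421.0, 255.0, 445.0, 279.0] [[0.346, -0.295], [0.055, 0.051], 87.039] 360
breaker_tray_floor 0.62 [272.0, 118.0, 345.0, 191.0] [[0.637, -0.005], [0.176, 0.154], 13.049] 3904
gland_tray_floor 0.82 [145.0, 145.0, 218.0, 219.0] [[0.556, 0.324], [0.155, 0.166], 76.825] 3847
ring_tray_floor 0.64 [415.0, 151.0, 487.0, 226.0] [[0.542, -0.364], [0.162, 0.172], 83.309] 4287
mug_mid 0.85 [364.0, 124.0, 405.0, 172.0] [[0.633, -0.186], [0.087, 0.117], 71.049] 1231
meter_mid 0.94 [218.0, 131.0, 249.0, 185.0] [[0.62, 0.18], [0.146, 0.071], 5.306] 1566Traceback (most recent call last):
  File "<stdin>", line 10, in <module>
  File "h.py", line 15, in rect
    ys,xs=np.nonzero(region); return cv2.minAreaRect(plane(np.c_[xs,ys],z,C).astype(np.float32))
                                                     ~~~~~^^^^^^^^^^^^^^^^^^
  File "h.py", line 8, in plane
    u=cv2.undistortPoints(np.array(px,float).reshape(-1,1,2),K,d).reshape(-1,2)
      ~~~~~~~~~~~~~~~~~~~^^^^^^^^^^^^^^^^^^^^^^^^^^^^^^^^^^^^^^^^
cv2.error: OpenCV(4.12.0) /io/opencv/modules/calib3d/src/undistort.dispatch.cpp:347: error: (-215:Assertion failed) CV_IS_MAT(_src) && CV_IS_MAT(_dst) && (_src->rows == 1 || _src->cols == 1) && (_dst->rows == 1 || _dst->cols == 1) && _src->cols + _src->rows - 1 == _dst->rows + _dst->cols - 1 && (CV_MAT_TYPE(_src->type) == CV_32FC2 || CV_MAT_TYPE(_src->type) == CV_64FC2) && (CV_MAT_TYPE(_dst->type) == CV_32FC2 || CV_MAT_TYPE(_dst->type) == CV_64FC2) in function 'cvUndistortPointsInternal'
```

```bash
python3 - <<'E'
from h import *
im=grab_frame("top"); C=cam("top")
for n,(x0,y0,x1,y1) in dict(bl=(160,240,220,285),br=(345,215,405,255)).items():
    g=im[y0:y1,x0:x1].min(2); med=np.median(g); t=(med+np.percentile(g,99.5))/2
    m=np.zeros(im.shape[:2],np.uint8); m[y0:y1,x0:x1]=g>t
    k=cv2.morphologyEx(m,cv2.MORPH_CLOSE,np.ones((7,7)))
    n_,lab,st,_=cv2.connectedComponentsWithStats(k); k=lab==1+np.argmax(st[1:,4])
    print(n,med,t,k.sum(),[np.round(v,3).tolist() for v in rect(k,.045,C)])
print("gland_l, gland_r, ferrite",plane([[243,237],[309,214.5]],.03,C),plane([[430.5,266]],.015,C))
big=cv2.resize(im[110:310,150:480],None,fx=2.4,fy=2.4,interpolation=cv2.INTER_CUBIC)
cv2.imwrite("pics/crop0.png",np.clip(big[:,:,::-1]*1.4,0,255))
E
```

```text
bl 123.0 139.5 384 [[0.358, 0.291], [0.033, 0.077], 12.889]
br 122.0 138.5 420 [[0.42, -0.162], [0.035, 0.078], 10.303]
gland_l, gland_r, ferrite [[ 0.41702527  0.15864245]
 [ 0.47091372 -0.00267613]] [[ 0.34491661 -0.29530301]][ WARN:0@0.686] global loadsave.cpp:1063 imwrite_ Unsupported depth image for selected encoder is fallbacked to CV_8U.
```

View pics/crop0.png

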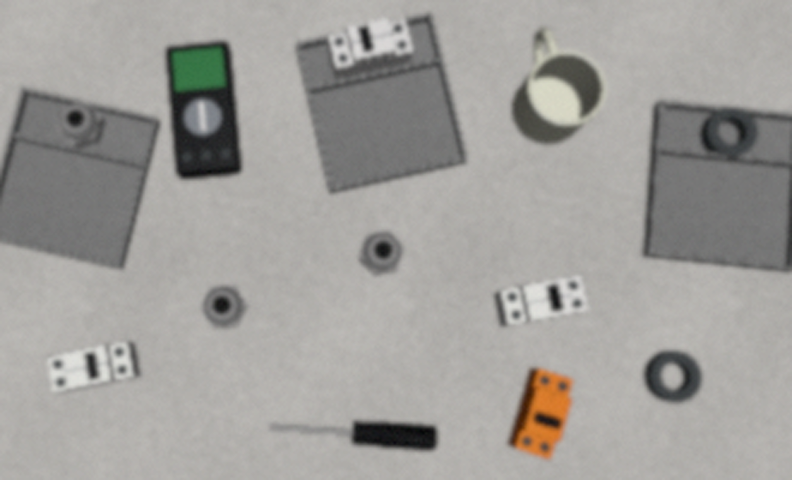

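Close crop: loose white breakers at (92,366) and (542,300), glands at (223,306) and (381,252), ring at (673,377). The orange breaker at (543,412) is the nearby look-alike, so I avoid it. Next I fit the tray poses from their edges.

```bash
cat > trays.py <<'E'
from h import *
from scipy.optimize import least_squares
C=cam("top"); o=np.array([150,110])
# model corners (tray frame, wall top z=.016 above floor): near-left,near-right,far-right,far-left, divider left,right
M=np.array([[-.0565,.074],[-.0565,-.074],[.1075,-.074],[.1075,.074],[.0545,.074],[.0545,-.074]])
n=np.nan
px=dict(breaker=[[331,191],[465,160],[431,15],[298,45],[308,92],[441,65]],
 gland=[[n,n],[123,267],[159,120],[25,91],[13,138],[146,170]],
 ring=[[647,256],[790,269],[n,n],[657,103],[655,153],[792,165]])
for k,p in px.items():
    p=np.array(p,float); ok=~np.isnan(p[:,0])
    W=plane(p[ok]/2.4+o,.02,C); m=M[ok]
    f=lambda v:(m@np.array([[np.cos(v[2]),np.sin(v[2])],[-np.sin(v[2]),np.cos(v[2])]])+v[:2]-W).ravel()
    s=least_squares(f,[.6,0,0]); print(k,s.x.round(3),"resid mm",(s.fun*1000).round(1))
E
python3 trays.py
python3 -m inch '[[0,0,0,0,0,0.15,0],[0,0,0,0,0,0.15,0],[0,0,0,0,0,0.15,0],[0,0,0,0,0,0.15,0],[0,0,0,0,0,0.15,0]]'; python3 -c "
from h import *
print(telemetry.observe()['qpos'])"
```

```text
breaker [ 0.603 -0.011  0.209] resid mm [-2.6  2.1 -3.3 -3.3  0.9 -1.1  1.2  2.9  0.4  2.1  3.5 -2.7]
gland [ 0.524  0.322 -0.226] resid mm [-4.7  0.1  0.6 -1.4  1.6  1.6  0.3  2.2  2.2 -2.5]
ring [ 0.512 -0.351 -0.107] resid mm [-1.3  2.2 -2.9 -2.7  1.9  2.5  2.1  3.6  0.3 -5.6]
clock: 1.9
position: [0.1935, -0.5943, 0.2313]
tool_rot: [-3.142, -0.0, -0.441]
force: [0.1, -0.3, -0.0]
grip_width: 0.0854
finger_force: 0.0
[ 1.0616415   0.52624357  0.14794383  1.60674733 -0.08734815  1.01503532
 -0.77622073]
```

```bash
python3 -m inch '[[0,0,0,0,0,-0.147,0],[0,0,0,0,0,-0.147,0],[0,0,0,0,0,-0.147,0],[0.019,-0.0375,0,0,0,0,0],[0.019,-0.0375,0,0,0,0,0]]' >/dev/null; python3 -m inch '[[0.019,-0.0375,0,0,0,0,0],[0.019,-0.0375,0,0,0,0,0],[0.019,-0.0375,0,0,0,0,0],[0.019,-0.0375,0,0,0,0,0],[0.019,-0.0375,0,0,0,0,0]]'; python3 -m inch '[[0.019,-0.0375,0.03,0,0,0,0],[0,0,0,0,0,0,0]]'
cat > look.py <<'E'
import sys
from h import *
lab,z,name=sys.argv[1],float(sys.argv[2]),sys.argv[3]
s=telemetry.observe(); C=cam("wrist"); im=grab_frame("wrist"); cv2.imwrite(f"pics/{name}.png",im[:,:,::-1])
print("tcp",s["position"].round(4),"yaw",s["tool_rot"].round(3),"q",s["qpos"].round(2))
for d in landmark_of(lab,"wrist"): print("lm",round(float(d["score"]),2),np.round(d["xy"]).tolist(),plane([d["xy"]],z,C).round(4).tolist())
for d in outline_of(lab,"wrist"):
    r=rect(d["region"],z,C); print("ol",round(float(d["score"]),2),np.round(d["rect"]).tolist(),[np.round(v,3).tolist() for v in r])
E
python3 look.py ferrite_mid 0.011 w1
```

```text
clock: 2.9
position: [0.3255, -0.3295, 0.2315]
tool_rot: [3.141, -0.0, 0.006]
force: [1.3, -0.0, -0.1]
grip_width: 0.0855
finger_force: 0.0
clock: 3.1
position: [0.3445, -0.2898, 0.2004]
tool_rot: [-3.139, 0.001, 0.012]
force: [-1.1, -0.4, -0.0]
grip_width: 0.0852
finger_force: 0.0
tcp [ 0.3445 -0.2898  0.2004] yaw [-3.139e+00  1.000e-03  1.200e-02] q [ 0.63  0.29 -0.08  2.07  0.03  0.78 -1.02]
lm 0.95 [284.0, 184.0] [[0.3475, -0.2958]]
ol 0.88 [257.0, 156.0, 310.0, 210.0] [[0.346, -0.294], [0.055, 0.052], 0.806]
```

View pics/w1.png

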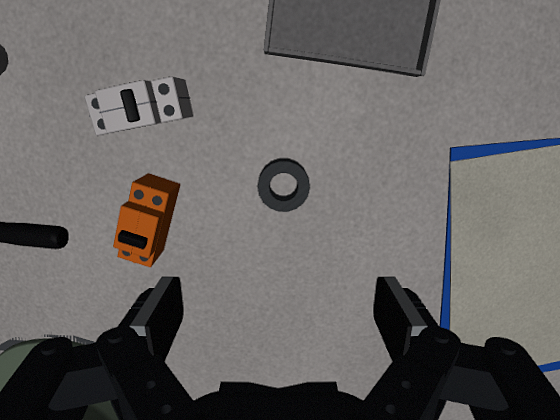

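The ring is alone at (284,184), with the orange breaker at (145,220) well to the left. The fix agrees with the top camera. I descend and grip.

```bash
python3 -m inch '[[0.002,0.005,0.049,0,0,0,0],[0,0,0.049,0,0,0,0],[0,0,0.049,0,0,0,0],[0,0,0.03,0,0,0,0],[0,0,0.02,0,0,0,0]]'; python3 -m inch '[[0,0,0,0,0,0,0.7],[0,0,0,0,0,0,0.7],[0,0,0,0,0,0,0.7],[0,0,0,0,0,0,0.7],[0,0,0,0,0,0,0.7]]' 40; python3 -m inch '[[0,0,-0.03,0,0,0,0.7],[0,0,-0.04,0,0,0,0.7],[0,0,-0.04,0,0,0,0.7],[0,0,0,0,0,0,0.7]]'
```

```text
clock: 3.75
position: [0.3441, -0.3004, 0.0032]
tool_rot: [-3.141, 0.002, 0.004]
force: [-0.6, -0.2, -0.1]
grip_width: 0.0853
finger_force: 0.0
clock: 4.25
position: [0.3457, -0.3004, 0.0066]
tool_rot: [3.14, -0.002, 0.005]
force: [-2.0, -0.5, 13.4]
grip_width: 0.0494
finger_force: 43.1
clock: 4.65
position: [0.347, -0.3013, 0.1203]
tool_rot: [3.137, -0.007, 0.005]
force: [-0.8, 0.7, -2.3]
grip_width: 0.0492
finger_force: 42.8
```

```bash
python3 -m inch '[[0.033,0.01,0,0,0,0,0.7],[0.033,0.01,0,0,0,0,0.7],[0.033,0.01,0,0,0,0,0.7],[0.033,0.01,0,0,0,0,0.7],[0.033,0.01,0,0,0,0,0.7]]' >/dev/null; python3 -m inch '[[0,0,0.03,0,0,0,0.7],[0,0,0.03,0,0,0,0.7],[0,0,0.03,0,0,0,0.7],[0,0,0.012,0,0,0,0.7],[0,0,0.003,0,0,0,0.7]]'
```

```text
clock: 5.65
position: [0.5096, -0.3481, 0.01]
tool_rot: [-3.14, 0.002, 0.006]
force: [-14.2, 10.0, 35.4]
grip_width: 0.0496
finger_force: 47.8
```

```bash
python3 -m inch '[[0,0,-0.002,0,0,0,0.3],[0,0,0,0,0,0,0.1],[0,0,0,0,0,0,0],[0,0,-0.03,0,0,0,0],[0,0,-0.05,0,0,0,0]]'; python3 -m inch '[[0,0,-0.05,0,0,-0.145,0],[0,0,-0.05,0,0,-0.145,0],[0,0,0,0,0,-0.145,0],[0,0,0,0,0,-0.145,0],[0,0,0,0,0,-0.145,0]]' >/dev/null
python3 -m inch '[[0,0,0,0,0,-0.145,0],[0,0,0,0,0,-0.145,0],[0,0,0,0,0,-0.145,0],[0,0,0,0,0,-0.145,0],[0,0,0,0,0,-0.145,0]]' >/dev/null;python3 -m inch '[[0,0,0,0,0,-0.145,0],[0,0,0,0,0,-0.145,0],[0,0,0,0,0,0,0]]'; python3 look.py ferrite_mid 0.015 w2
```

```text
clock: 6.15
position: [0.5091, -0.3477, 0.0911]
tool_rot: [-3.139, 0.004, 0.006]
force: [1.0, -0.8, 0.6]
grip_width: 0.0856
finger_force: 0.0
clock: 7.45
position: [0.5103, -0.349, 0.1925]
tool_rot: [3.141, 0.0, 1.748]
force: [0.4, 0.8, -1.2]
grip_width: 0.0855
finger_force: 0.0
tcp [ 0.5103 -0.349   0.1925] yaw [3.141 0.    1.748] q [ 0.84  0.59 -0.5   1.64  0.33  0.99  0.41]
lm 0.87 [278.0, 186.0] [[0.5115, -0.3472]]
lm 0.29 [282.0, 193.0] [[0.5168, -0.3533]]
ol 0.72 [252.0, 159.0, 304.0, 211.0] [[0.51, -0.349], [0.053, 0.055], 10.193]
ol 0.15 [392.0, 0.0, 554.0, 78.0] [[0.661, -0.18], [0.15, 0.064], 14.185]
```

View pics/w2.png

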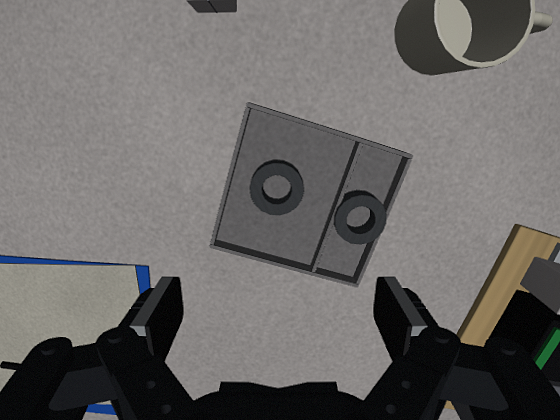

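Ring lies flat in its bay at (277,186). Next is the right-hand breaker.

```bash
cat > to.py <<'E'
import sys
from h import *
x,y,z=map(float,sys.argv[1:4]); s=telemetry.observe(); p=s["position"]; a=s["tool_rot"][2]
d=np.array([x,y])-p[:2]
if len(sys.argv)>4: t=float(sys.argv[4]); print("turn",round(-(t-a),3)); a=t
print("shift at yaw",round(a,3),np.round([d@[np.cos(a),np.sin(a)],d@[np.sin(a),-np.cos(a)],p[2]-z],4))
E
python3 -m inch '[[0.04,-0.011,0,0,0,0,0],[0.04,-0.011,0,0,0,0,0],[0.04,-0.011,0,0,0,0,0],[0.04,-0.011,0,0,0,0,0],[0.04,-0.011,0,0,0,0,0]]' >/dev/null;python3 -m inch '[[0,0,0,0,0,0,0],[0,0,0,0,0,0,0]]' >/dev/null; python3 look.py breaker_a_mid 0.029 w3
```

```text
tcp [ 0.4217 -0.1611  0.1928] yaw [3.141e+00 1.000e-03 1.744e+00] q [ 0.71  0.35 -0.59  2.06  0.27  0.81  0.14]
```

View pics/w3.png

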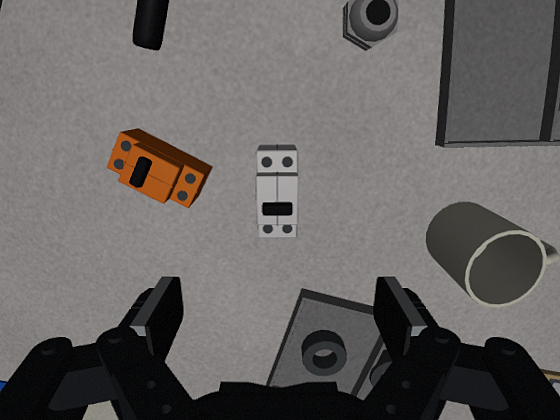

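The network missed it, but the picture shows the white breaker centred at (277,197), its long side aligned with the tool x. The orange one is apart at (160,168).

```bash
python3 - <<'E'
from h import *
C=cam("wrist")
print(plane([[277,197]],.058,C), plane([[277,145.5],[277,237.5]],.042,C), plane([[256.5,197],[298,197]],.058,C))
E
python3 to.py 0.42 -0.162 0.018
```

```text
[[ 0.42220624 -0.15924248]] [[ 0.41505207 -0.11840549]
 [ 0.42974243 -0.20241393]] [[ 0.40503356 -0.16224641]
 [ 0.43979951 -0.15615638]]
shift at yaw 1.744 [ 0.0004 -0.0019  0.1743]
```

```bash
python3 -m inch '[[0.001,0,0.03,0,0,0,0.3],[0,0,0.04,0,0,0,0.3],[0,0,0.04,0,0,0,0.3],[0,0,0.04,0,0,0,0.3],[0,0,0.024,0,0,0,0.3]]'; python3 -m inch '[[0,0,0,0,0,0,0.85],[0,0,0,0,0,0,0.85],[0,0,0,0,0,0,0.85],[0,0,0,0,0,0,0.85]]' 60; python3 -m inch '[[0,0,-0.03,0,0,0,0.85],[0,0,-0.05,0,0,0,0.85],[0,0,-0.05,0,0,0,0.85],[0,0,0,0,0,0,0.85]]'; python3 to.py .603 -.011 .03 0.21
```

```text
clock: 8.95
position: [0.4205, -0.1606, 0.0154]
tool_rot: [-3.139, -0.001, 1.744]
force: [0.9, -0.5, 0.6]
grip_width: 0.0599
finger_force: 0.0
clock: 9.35
position: [0.4219, -0.1609, 0.0194]
tool_rot: [3.14, 0.001, 1.745]
force: [-0.7, -0.1, -3.3]
grip_width: 0.0354
finger_force: 61.6
clock: 9.75
position: [0.4238, -0.1613, 0.1542]
tool_rot: [3.134, 0.005, 1.745]
force: [-0.3, -1.1, -3.2]
grip_width: 0.0355
finger_force: 62.1
turn 1.535
shift at yaw 0.21 [ 0.2066 -0.1096  0.1242]
```

```bash
python3 -m inch '[[0,0,0,0,0,0.14,0.85],[0,0,0,0,0,0.14,0.85],[0,0,0,0,0,0.14,0.85],[0,0,0,0,0,0.14,0.85],[0,0,0,0,0,0.14,0.85]]' >/dev/null; python3 -m inch '[[0,0,0,0,0,0.14,0.85],[0,0,0,0,0,0.14,0.85],[0,0,0,0,0,0.14,0.85],[0,0,0,0,0,0.14,0.85],[0,0,0,0,0,0.14,0.85]]' >/dev/null; python3 -m inch '[[0,0,0,0,0,0.135,0.85],[0,0,0,0,0,0,0.85]]'; python3 to.py .610 -.043 .1 0.21
```

```text
clock: 10.95
position: [0.4213, -0.1603, 0.1486]
tool_rot: [3.141, -0.0, 0.208]
force: [-0.7, 0.7, -2.2]
grip_width: 0.0352
finger_force: 61.9
turn -0.002
shift at yaw 0.21 [ 0.209  -0.0754  0.0486]
```

```bash
python3 -m inch '[[0.042,-0.015,0,0,0,0,0.85],[0.042,-0.015,0,0,0,0,0.85],[0.042,-0.015,0,0,0,0,0.85],[0.042,-0.015,0,0,0,0,0.85],[0.042,-0.015,0,0,0,0,0.85]]' >/dev/null;python3 -m inch '[[0,0,0,0,0,0,0.85],[0,0,0,0,0,0,0.85]]' >/dev/null; python3 look.py breaker_tray_floor 0.004 w4
```

```text
tcp [ 0.611  -0.0425  0.1479] yaw [-3.141  0.     0.215] q [ 0.1   0.6  -0.19  1.7   0.14  0.85 -1.5 ]
lm 0.88 [241.0, 194.0] [[0.6084, -0.0101]]
ol 0.71 [138.0, 60.0, 335.0, 258.0] [[0.631, -0.003], [0.172, 0.157], 12.587]
```

View pics/w4.png

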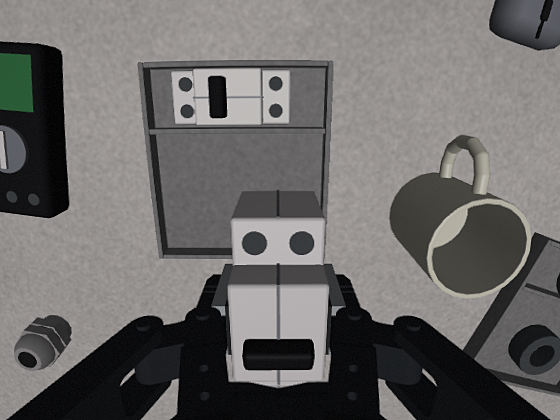

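```bash
python3 - <<'E'
from h import *
from scipy.optimize import least_squares
C=cam("wrist")
m=np.array([[-.0565,.074],[.1075,-.074],[.1075,.074],[.0545,.074],[.0545,-.074]])
W=plane([[160,257],[333,62],[139,63],[149,131],[327,127]],.02,C)
f=lambda v:(m@np.array([[np.cos(v[2]),np.sin(v[2])],[-np.sin(v[2]),np.cos(v[2])]])+v[:2]-W).ravel()
s=least_squares(f,[.6,0,0.2]); v=s.x; print(v.round(4),(s.fun*1000).round(1))
c,n=np.cos(v[2]),np.sin(v[2])
for y in(-.033,.033): print(y,(v[:2]+[-n*y,c*y]).round(4))
# held breaker: top nose far edge row ~265 at z=tcp-.019+.058, centre col 278
p=telemetry.observe()["position"]; print(plane([[278,265]],p[2]-.0194+.058,C))
E
python3 to.py .610 -.042 .0245
```

```text
[ 0.6095 -0.0122  0.2153] [-1.4 -0.1  2.7 -0.2  1.4  1.1 -1.1  3.3 -1.6 -4.1]
-0.033 [ 0.6166 -0.0444]
0.033 [0.6025 0.02  ]
[[ 0.63826585 -0.03843638]]
shift at yaw 0.211 [ 1.000e-04 -2.000e-03  1.239e-01]
```

```bash
python3 -m inch '[[0,0.001,0.035,0,0,0,0.85],[0,0,0.035,0,0,0,0.85],[0,0,0.03,0,0,0,0.85],[0,0,0.015,0,0,0,0.85],[0,0,0.004,0,0,0,0.85]]'; python3 -m inch '[[0,0,0.003,0,0,0,0.85],[0,0,0,0,0,0,0.85]]'
```

```text
clock: 12.3
position: [0.6103, -0.0445, 0.0282]
tool_rot: [-3.141, 0.002, 0.211]
force: [-0.5, 0.2, -2.3]
grip_width: 0.0354
finger_force: 61.9
clock: 12.5
position: [0.6118, -0.0442, 0.0273]
tool_rot: [3.141, -0.001, 0.211]
force: [-0.4, -0.0, -2.9]
grip_width: 0.0351
finger_force: 61.9
```

```bash
python3 -m inch '[[0,0,0.002,0,0,0,0.85],[0,0,0,0,0,0,0.85]]'; python3 -m inch '[[0,0,0.0015,0,0,0,0.85],[0,0,0,0,0,0,0.85]]'
```

```text
clock: 12.7
position: [0.6115, -0.0441, 0.0249]
tool_rot: [3.141, -0.001, 0.211]
force: [0.2, 0.4, -2.6]
grip_width: 0.0354
finger_force: 61.9
clock: 12.9
position: [0.6112, -0.044, 0.0228]
tool_rot: [3.142, -0.0, 0.211]
force: [0.3, 0.5, -2.5]
grip_width: 0.0354
finger_force: 61.9
```

```bash
python3 -m inch '[[0,0,0.0015,0,0,0,0.85],[0,0,0,0,0,0,0.85]]'; python3 -m inch '[[0,0,0,0,0,0,0.42],[0,0,0,0,0,0,0.42],[0,0,-0.02,0,0,0,0.42],[0,0,-0.05,0,0,0,0.42],[0,0,-0.05,0,0,0,0.2]]'; python3 -m inch '[[0,0,-0.05,0,0,0,0],[0,0,0,0,0,0,0]]'; python3 look.py breaker_a_mid 0.033 w5
```

```text
clock: 13.1
position: [0.6114, -0.044, 0.022]
tool_rot: [3.141, -0.0, 0.211]
force: [-4.8, 0.8, 12.1]
grip_width: 0.0355
finger_force: 63.7
clock: 13.6
position: [0.6106, -0.0439, 0.1421]
tool_rot: [-3.141, 0.002, 0.211]
force: [0.4, 0.5, 0.8]
grip_width: 0.063
finger_force: 0.0
clock: 13.8
position: [0.6141, -0.0441, 0.198]
tool_rot: [3.139, -0.009, 0.21]
force: [1.3, -0.1, -0.5]
grip_width: 0.0853
finger_force: 0.0
tcp [ 0.6141 -0.0441  0.198 ] yaw [ 3.139 -0.009  0.21 ] q [ 0.11  0.54 -0.19  1.66  0.12  0.94 -1.49]
lm 0.54 [507.0, 314.0] [[0.5332, -0.3252]]
ol 0.6 [1.0, 318.0, 17.0, 352.0] [[0.384, 0.232], [0.017, 0.054], 84.028]
```

View pics/w5.png

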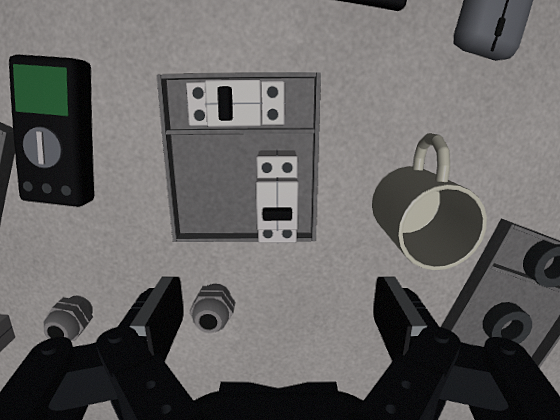

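```bash
python3 - <<'E'
from h import *
from scipy.optimize import least_squares
C=cam("wrist")
m=np.array([[-.0565,.074],[-.0565,-.074],[.1075,-.074],[.1075,.074],[.0545,.074],[.0545,-.074]])
W=plane([[175,241],[315,240],[320,73],[159,74],[165,134],[314,130]],.02,C)
R=lambda a:np.array([[np.cos(a),np.sin(a)],[-np.sin(a),np.cos(a)]])
f=lambda v:(m@R(v[2])+v[:2]-W).ravel()
s=least_squares(f,[.6,0,0.2]); v=s.x; print(v.round(4),(s.fun*1000).round(1))
for px,z in [([277,156],.046),([277,242],.046),([277,205],.062),([257,205],.062),([298,205],.062)]:
    print(px,((plane([px],z,C)-v[:2])@R(v[2]).T).round(4))
E
python3 to.py .471 -.003 .12 1.57
```

```text
[ 0.6058 -0.0107  0.2196] [-3.8  2.6 -2.6 -3.7  3.9 -1.6  1.1  4.6  0.4  4.9  1.  -6.7]
[277, 156] [[ 0.0355 -0.0336]]
[277, 242] [[-0.0438 -0.0329]]
[277, 205] [[-0.0033 -0.0333]]
[257, 205] [[-0.0031 -0.0165]]
[298, 205] [[-0.0034 -0.0509]]
turn -1.359
shift at yaw 1.57 [ 0.0409 -0.14    0.0711]
```

Breaker 1 sits in the bay at tray (-4,-33) mm. Next is the right-hand gland.

```bash
python3 -m inch '[[0,0,0,0,0,-0.136,0],[0,0,0,0,0,-0.136,0],[0,0,0,0,0,-0.136,0],[0,0,0,0,0,-0.136,0],[0,0,0,0,0,-0.136,0]]' >/dev/null; python3 -m inch '[[0,0,0,0,0,-0.136,0],[0,0,0,0,0,-0.136,0],[0,0,0,0,0,-0.136,0],[0,0,0,0,0,-0.136,0],[0,0,0,0,0,-0.136,0]]' >/dev/null; python3 -m inch '[[0.01,-0.035,0,0,0,0,0],[0.01,-0.035,0,0,0,0,0],[0.01,-0.035,0,0,0,0,0],[0.01,-0.035,0,0,0,0,0],[0,0,0,0,0,0,0]]'; python3 look.py gland_a_mid 0.025 w6; python3 to.py .471 -.003 .009
```

```text
clock: 15.45
position: [0.467, -0.0033, 0.1902]
tool_rot: [-3.138, 0.001, 1.573]
force: [0.3, 0.4, 0.3]
grip_width: 0.0854
finger_force: 0.0
tcp [ 0.467  -0.0033  0.1902] yaw [-3.138e+00  1.000e-03  1.573e+00] q [ 0.35  0.38 -0.59  2.02  0.28  0.83 -0.4 ]
ol 0.59 [256.0, 161.0, 304.0, 218.0] [[0.472, -0.002], [0.043, 0.051], 10.735]
shift at yaw 1.571 [ 0.0011 -0.0004  0.1817]
```

```bash
python3 -m inch '[[0.001,0.002,0.045,0,0,0,0],[0,0,0.045,0,0,0,0],[0,0,0.045,0,0,0,0],[0,0,0.035,0,0,0,0],[0,0,0.011,0,0,0,0]]'; python3 -m inch '[[0,0,0,0,0,0,0.8],[0,0,0,0,0,0,0.8],[0,0,0,0,0,0,0.8],[0,0,0,0,0,0,0.8],[0,0,0,0,0,0,0.8]]' 40; python3 -m inch '[[0,0,-0.03,0,0,0,0.8],[0,0,-0.05,0,0,0,0.8],[0,0,-0.05,0,0,0,0.8],[0,0,0,0,0,0,0.8]]'; python3 to.py .5 .29 .1
```

```text
clock: 16.1
position: [0.4718, -0.0029, 0.0067]
tool_rot: [-3.137, -0.0, 1.571]
force: [0.0, -0.1, 1.0]
grip_width: 0.0854
finger_force: 0.0
clock: 16.6
position: [0.4742, -0.0032, 0.0119]
tool_rot: [3.139, 0.0, 1.57]
force: [-1.9, 1.1, 11.0]
grip_width: 0.0404
finger_force: 39.0
clock: 17.0
position: [0.476, -0.0031, 0.1466]
tool_rot: [3.132, 0.001, 1.57]
force: [-1.3, 0.1, -2.7]
grip_width: 0.0405
finger_force: 41.4
shift at yaw 1.57 [0.2931 0.0238 0.0466]
```

```bash
python3 -m inch '[[0.039,0.006,0,0,0,0,0.8],[0.039,0.006,0,0,0,0,0.8],[0.039,0.006,0,0,0,0,0.8],[0.039,0.006,0,0,0,0,0.8],[0.039,0.006,0,0,0,0,0.8]]' >/dev/null; python3 -m inch '[[0.039,0.006,0,0,0,0,0.8],[0.039,0.006,0,0,0,0,0.8],[0.039,0.006,0,0,0,0,0.8],[0.039,0.006,0,0,0,0,0.8]]' >/dev/null; python3 -m inch '[[0,0,0,0,0,0.113,0.8],[0,0,0,0,0,0.113,0.8],[0,0,0,0,0,0,0.8]]'; python3 look.py gland_tray_floor 0.004 w7; python3 to.py .531 .351 .017
```

```text
clock: 18.2
position: [0.5273, 0.3481, 0.1412]
tool_rot: [3.141, -0.001, 1.343]
force: [-0.2, 0.2, -0.1]
grip_width: 0.0409
finger_force: 41.4
tcp [0.5273 0.3481 0.1412] yaw [ 3.141e+00 -1.000e-03  1.343e+00] q [-0.36  0.67 -0.48  1.64  0.37  0.92 -1.21]
lm 0.62 [287.0, 222.0] [[0.5321, 0.3266]]
ol 0.83 [214.0, 132.0, 422.0, 303.0] [[0.559, 0.315], [0.159, 0.176], 76.804]
shift at yaw 1.348 [0.004  0.0028 0.1239]
```

View pics/w7.png

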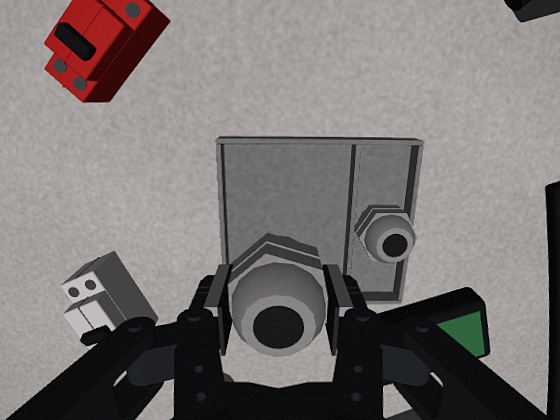

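Gland held centred, and the bay is clear at (285,190). I lower it at the far +y half.

```bash
python3 -m inch '[[0.006,0.007,0.035,0,0,0,0.8],[0,0,0.035,0,0,0,0.8],[0,0,0.033,0,0,0,0.8],[0,0,0.014,0,0,0,0.8],[0,0,0,0,0,0,0.8]]'; python3 -m inch '[[0,0,0.003,0,0,0,0.8],[0,0,0,0,0,0,0.8]]'
```

```text
clock: 18.85
position: [0.5347, 0.3516, 0.022]
tool_rot: [-3.14, 0.002, 1.346]
force: [1.1, -0.9, -1.1]
grip_width: 0.0408
finger_force: 41.4
clock: 19.05
position: [0.5361, 0.3527, 0.0217]
tool_rot: [3.14, -0.001, 1.345]
force: [0.9, 0.1, -0.9]
grip_width: 0.0407
finger_force: 41.4
```

```bash
python3 -m inch '[[0,0,0.003,0,0,0,0.8],[0,0,0,0,0,0,0.8]]'; python3 -m inch '[[0,0,0.002,0,0,0,0.8],[0,0,0,0,0,0,0.8]]'
```

```text
clock: 19.25
position: [0.5356, 0.3524, 0.0178]
tool_rot: [3.141, -0.0, 1.345]
force: [0.4, -0.6, -0.3]
grip_width: 0.0404
finger_force: 41.4
clock: 19.45
position: [0.5357, 0.3524, 0.016]
tool_rot: [3.141, -0.0, 1.345]
force: [-2.0, -2.0, 8.8]
grip_width: 0.0405
finger_force: 42.3
```

```bash
python3 -m inch '[[0,0,0,0,0,0,0.33],[0,0,0,0,0,0,0.33],[0,0,-0.03,0,0,0,0.33],[0,0,-0.05,0,0,0,0.33],[0,0,-0.05,0,0,0,0.1]]'; python3 -m inch '[[0,0,-0.045,0,0,0,0],[0,0,0,0,0,0,0]]' >/dev/null; python3 look.py gland_tray_floor 0.004 w8; python3 to.py .417 .159 .19
```

```text
clock: 19.95
position: [0.5348, 0.3521, 0.1463]
tool_rot: [-3.14, 0.001, 1.345]
force: [0.7, -0.2, 0.0]
grip_width: 0.0703
finger_force: 0.0
tcp [0.5373 0.354  0.1966] yaw [ 3.136 -0.007  1.344] q [-0.35  0.62 -0.51  1.57  0.34  1.03 -1.18]
lm 0.9 [275.0, 210.0] [[0.5314, 0.3286]]
lm 0.49 [125.0, 289.0] [[0.3416, 0.2749]]
ol 0.61 [214.0, 137.0, 386.0, 284.0] [[0.557, 0.316], [0.157, 0.174], 76.723]
ol 0.19 [354.0, 386.0, 472.0, 418.0] [[0.657, 0.02], [0.035, 0.179], 55.181]
shift at yaw 1.345 [-2.145e-01 -7.200e-02 -1.000e-04]
```

View pics/w8.png

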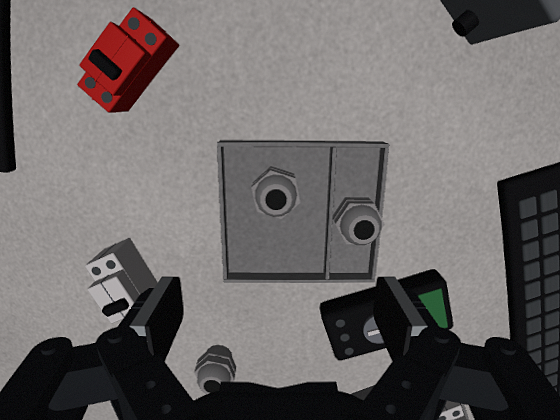

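Gland 1 stands in the bay at (275,195). On to the second gland.

```bash
python3 -m inch '[[-0.036,-0.012,0,0,0,0,0],[-0.036,-0.012,0,0,0,0,0],[-0.036,-0.012,0,0,0,0,0],[-0.036,-0.012,0,0,0,0,0],[-0.036,-0.012,0,0,0,0,0]]'>/dev/null; python3 -m inch '[[-0.036,-0.012,0,0,0,0,0],[0,0,0,0,0,0,0]]' >/dev/null; python3 look.py gland_a_mid 0.025 w9; python3 to.py .417 .159 .009
```

```text
tcp [0.4142 0.1536 0.189 ] yaw [-3.139  0.004  1.342] q [-0.03  0.34 -0.56  2.08  0.25  0.79 -0.97]
ol 0.69 [445.0, 286.0, 538.0, 345.0] [[0.618, -0.056], [0.099, 0.099], 12.049]
ol 0.27 [255.0, 158.0, 306.0, 211.0] [[0.418, 0.159], [0.043, 0.05], 3.866]
shift at yaw 1.345 [ 9.000e-04 -1.000e-04  1.807e-01]
```

```bash
python3 -m inch '[[0.001,0.001,0.045,0,0,0,0],[0,0,0.045,0,0,0,0],[0,0,0.045,0,0,0,0],[0,0,0.035,0,0,0,0],[0,0,0.01,0,0,0,0]]'; python3 -m inch '[[0,0,0,0,0,0,0.8],[0,0,0,0,0,0,0.8],[0,0,0,0,0,0,0.8],[0,0,0,0,0,0,0.8],[0,0,0,0,0,0,0.8]]' 40; python3 -m inch '[[0,0,-0.03,0,0,0,0.8],[0,0,-0.05,0,0,0,0.8],[0,0,-0.05,0,0,0,0.8],[0,0,0,0,0,0,0.8],[0,0,0,0,0,0,0.8]]'; python3 to.py .523 .293 .017
```

```text
clock: 21.65
position: [0.4162, 0.1592, 0.0069]
tool_rot: [-3.137, 0.003, 1.347]
force: [0.2, -0.0, 0.1]
grip_width: 0.0854
finger_force: 0.0
clock: 22.15
position: [0.419, 0.159, 0.0119]
tool_rot: [3.139, -0.002, 1.344]
force: [-2.9, 0.4, 11.0]
grip_width: 0.0409
finger_force: 38.8
clock: 22.65
position: [0.419, 0.1583, 0.1421]
tool_rot: [3.138, -0.002, 1.343]
force: [-0.8, -0.5, -2.1]
grip_width: 0.0404
finger_force: 41.6
shift at yaw 1.343 [0.1547 0.071  0.1251]
```

```bash
python3 -m inch '[[0.031,0.0142,0,0,0,0,0.8],[0.031,0.0142,0,0,0,0,0.8],[0.031,0.0142,0,0,0,0,0.8],[0.031,0.0142,0,0,0,0,0.8],[0.031,0.0142,0,0,0,0,0.8]]'>/dev/null; python3 -m inch '[[0,0,0,0,0,0,0.8],[0,0,0,0,0,0,0.8]]'; python3 -m inch '[[0,0,0.035,0,0,0,0.8],[0,0,0.035,0,0,0,0.8],[0,0,0.033,0,0,0,0.8],[0,0,0.014,0,0,0,0.8],[0,0,0,0,0,0,0.8]]';  python3 -m inch '[[0,0,0.003,0,0,0,0.8],[0,0,0,0,0,0,0.8]]'
```

```text
clock: 23.35
position: [0.5212, 0.2939, 0.139]
tool_rot: [-3.14, 0.001, 1.346]
force: [0.3, -0.3, -1.4]
grip_width: 0.0407
finger_force: 41.4
clock: 23.85
position: [0.5208, 0.2927, 0.0218]
tool_rot: [-3.139, 0.002, 1.345]
force: [-1.3, -0.1, -1.0]
grip_width: 0.0407
finger_force: 41.4
clock: 24.05
position: [0.5225, 0.294, 0.0215]
tool_rot: [3.14, -0.001, 1.344]
force: [0.1, -0.6, -1.1]
grip_width: 0.0408
finger_force: 41.4
```

```bash
python3 -m inch '[[0,0,0.003,0,0,0,0.8],[0,0,0,0,0,0,0.8]]' >/dev/null; python3 -m inch '[[0,0,0.002,0,0,0,0.8],[0,0,0,0,0,0,0.8]]'
```

```text
clock: 24.45
position: [0.5223, 0.294, 0.016]
tool_rot: [3.141, -0.0, 1.345]
force: [-1.4, -1.6, 9.6]
grip_width: 0.0405
finger_force: 42.4
```

```bash
python3 -m inch '[[0,0,0,0,0,0,0.33],[0,0,0,0,0,0,0.33],[0,0,-0.03,0,0,0,0.33],[0,0,-0.05,0,0,0,0.33],[0,0,-0.05,0,0,0,0.1]]'; python3 -m inch '[[0,0,-0.045,0,0,-0.145,0],[0,0,0,0,0,-0.145,0],[0,0,0,0,0,-0.145,0],[0,0,0,0,0,0,0]]' >/dev/null; python3 look.py gland_a_mid 0.029 w10; python3 to.py .358 .290 .19
```

```text
clock: 24.95
position: [0.5213, 0.2936, 0.1464]
tool_rot: [-3.14, 0.001, 1.345]
force: [0.1, 0.3, 0.3]
grip_width: 0.0699
finger_force: 0.0
tcp [0.522  0.2935 0.1903] yaw [ 3.142 -0.     1.782] q [-0.17  0.6  -0.65  1.69  0.42  1.   -0.75]
lm 0.94 [308.0, 127.0] [[0.5365, 0.357]]
ol 0.78 [281.0, 102.0, 331.0, 165.0] [[0.538, 0.354], [0.043, 0.048], 57.63]
shift at yaw 1.775 [ 2.970e-02 -1.612e-01 -1.000e-04]
```

View pics/w10.png

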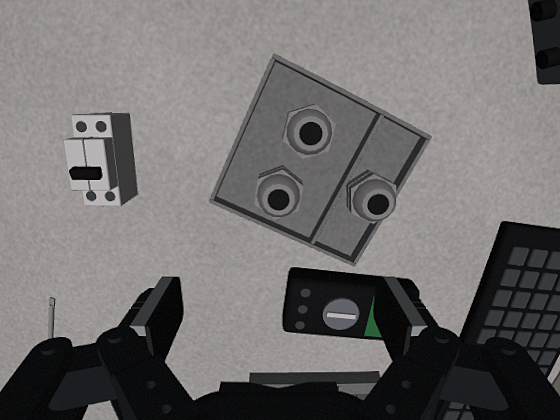

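Both glands stand upright in the bay, at (308,130) and (278,193). The last breaker is at (92,160).

```bash
python3 -m inch '[[0.0075,-0.04,0,0,0,0,0],[0.0075,-0.04,0,0,0,0,0],[0.0075,-0.04,0,0,0,0,0],[0.0075,-0.04,0,0,0,0,0],[0,0,0,0,0,0,0]]'>/dev/null; python3 -m inch '[[0,0,0,0,0,0,0]]' >/dev/null; python3 look.py breaker_a_mid 0.045 w11; python3 to.py .358 .290 .0165
```

```text
tcp [0.3591 0.2902 0.1906] yaw [3.141 0.    1.778] q [-0.23  0.4  -0.72  2.03  0.35  0.84 -0.95]
lm 0.77 [275.0, 193.0] [[0.3572, 0.2932]]
ol 0.78 [372.0, 0.0, 423.0, 15.0] [[0.417, 0.458], [0.038, 0.012], 14.137]
ol 0.76 [256.0, 147.0, 299.0, 238.0] [[0.358, 0.295], [0.037, 0.085], 10.762]
shift at yaw 1.778 [ 0.0004 -0.002   0.1737]
```

View pics/w11.png

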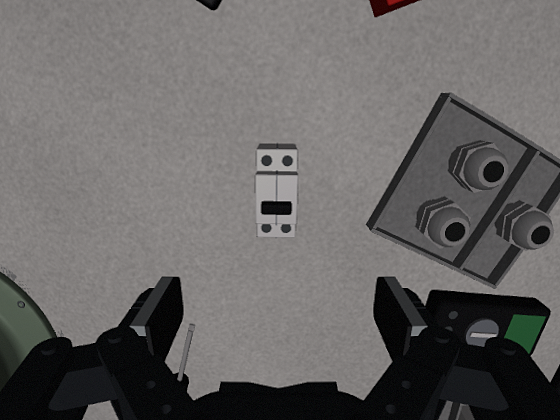

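White breaker centred at (277,197) and aligned; I grip it as before.

```bash
python3 -m inch '[[0.002,0,0.03,0,0,0,0.3],[0,0,0.04,0,0,0,0.3],[0,0,0.04,0,0,0,0.3],[0,0,0.04,0,0,0,0.3],[0,0,0.022,0,0,0,0.3]]'; python3 -m inch '[[0,0,0,0,0,0,0.85],[0,0,0,0,0,0,0.85],[0,0,0,0,0,0,0.85],[0,0,0,0,0,0,0.85]]' 60; python3 -m inch '[[0,0,-0.03,0,0,0,0.85],[0,0,-0.05,0,0,0,0.85],[0,0,-0.05,0,0,0,0.85],[0,0,0,0,0,0,0.85]]'; python3 -m inch '[[0,0,-0.02,0,0,0.13,0.85],[0,0,0,0,0,0.13,0.85],[0,0,0,0,0,0.13,0.85],[0,0,0,0,0,0.13,0.85],[0,0,0,0,0,0.13,0.85]]' ; python3 to.py .598 .021 .1 .215
```

```text
clock: 26.75
position: [0.3584, 0.2911, 0.0152]
tool_rot: [-3.139, 0.001, 1.778]
force: [0.0, 1.1, 0.5]
grip_width: 0.0599
finger_force: 0.0
clock: 27.15
position: [0.3596, 0.2922, 0.0193]
tool_rot: [3.14, -0.001, 1.779]
force: [-0.9, -0.6, -2.4]
grip_width: 0.0357
finger_force: 61.7
clock: 27.55
position: [0.3608, 0.2936, 0.1541]
tool_rot: [3.134, -0.003, 1.779]
force: [0.2, -0.3, -3.6]
grip_width: 0.0355
finger_force: 62.2
clock: 28.05
position: [0.3589, 0.2917, 0.1687]
tool_rot: [3.141, -0.001, 1.124]
force: [-0.1, -0.5, -1.6]
grip_width: 0.0355
finger_force: 61.9
turn 0.909
shift at yaw 0.215 [0.1759 0.3154 0.0687]
```

```bash
python3 -m inch '[[-0.0176,0.0416,0,0,0,0,0.85],[-0.0176,0.0416,0,0,0,0,0.85],[-0.0176,0.0416,0,0,0,0,0.85],[-0.0176,0.0416,0,0,0,0,0.85],[-0.0176,0.0416,0,0,0,0,0.85]]' >/dev/null; python3 -m inch '[[-0.0176,0.0416,0,0,0,0,0.85],[-0.0176,0.0416,0,0,0,0,0.85],[-0.0176,0.0416,0,0,0,0,0.85],[0,0,0,0,0,0.13,0.85],[0,0,0,0,0,0.13,0.85]]' >/dev/null;  python3 -m inch '[[0,0,0,0,0,0.13,0.85],[0,0,0,0,0,0.13,0.85],[0,0,0,0,0,0.13,0.85],[0,0,0,0,0,0.13,0.85],[0,0,0,0,0,0.125,0.85]]' >/dev/null; python3 -m inch '[[0,0,0,0,0,0,0.85]]'; python3 look.py breaker_tray_floor 0.004 w12; python3 to.py .598 .021 .0228 .213
```

```text
clock: 29.65
position: [0.5995, 0.0225, 0.1686]
tool_rot: [3.141, -0.0, 0.222]
force: [0.4, 0.3, -2.3]
grip_width: 0.0354
finger_force: 61.9
tcp [0.5995 0.0225 0.1686] yaw [ 3.141 -0.     0.222] q [ 0.03  0.56 -0.23  1.72  0.16  0.88 -1.62]
lm 0.56 [314.0, 191.0] [[0.6089, -0.0101]]
ol 0.71 [227.0, 69.0, 411.0, 252.0] [[0.632, -0.006], [0.172, 0.157], 12.123]
ol 0.22 [329.0, 152.0, 391.0, 255.0] [[0.604, -0.056], [0.102, 0.056], 14.04]
turn 0.015
shift at yaw 0.213 [-0.0018  0.0011  0.1456]
```

View pics/w12.png

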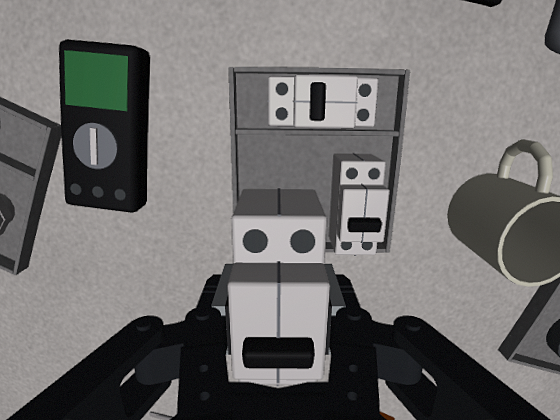

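```bash
python3 -m inch '[[0,0,0.04,0,0,0,0.85],[0,0,0.04,0,0,0,0.85],[0,0,0.035,0,0,0,0.85],[0,0,0.02,0,0,0,0.85],[0,0,0.003,0,0,0,0.85]]' >/dev/null; python3 -m inch '[[0,0,0.002,0,0,0,0.85],[0,0,0,0,0,0,0.85]]';  python3 -m inch '[[0,0,0.002,0,0,0,0.85],[0,0,0,0,0,0,0.85]]'
```

```text
clock: 30.5
position: [0.6003, 0.0225, 0.0293]
tool_rot: [3.142, -0.001, 0.225]
force: [-0.0, -1.1, -3.1]
grip_width: 0.0353
finger_force: 62.0
clock: 30.7
position: [0.6, 0.0225, 0.027]
tool_rot: [3.141, -0.001, 0.225]
force: [1.1, -0.0, -3.0]
grip_width: 0.0357
finger_force: 62.0
```

```bash
python3 -m inch '[[0,0,0.003,0,0,0,0.85],[0,0,0,0,0,0,0.85]]';  python3 -m inch '[[0,0,0.0015,0,0,0,0.85],[0,0,0,0,0,0,0.85]]'
```

```text
clock: 30.9
position: [0.5995, 0.0225, 0.0232]
tool_rot: [-3.142, 0.0, 0.225]
force: [-0.7, 0.5, -2.5]
grip_width: 0.0353
finger_force: 62.0
clock: 31.1
position: [0.5998, 0.0225, 0.022]
tool_rot: [3.142, -0.0, 0.225]
force: [-1.6, -0.2, 4.1]
grip_width: 0.0354
finger_force: 62.5
```

Contact; I release, rise and look.

```bash
python3 -m inch '[[0,0,0,0,0,0,0.42],[0,0,0,0,0,0,0.42],[0,0,-0.02,0,0,0,0.42],[0,0,-0.05,0,0,0,0.42],[0,0,-0.05,0,0,0,0.42]]'; python3 -m inch '[[0,0,-0.05,0,0,0,0.2],[-0.05,0,-0.03,0,0,0,0],[-0.05,0,0,0,0,0,0],[0,0,0,0,0,0,0]]'; python3 - <<'E'
from h import *
a=grab_frame("side"); b=grab_frame("wrist")
cv2.imwrite("pics/end.png",np.vstack([cv2.resize(a[110:360,150:400],(500,500)),])[:,:,::-1]); cv2.imwrite("pics/w13.png",b[:,:,::-1])
E
```

```text
clock: 31.6
position: [0.5989, 0.0226, 0.1426]
tool_rot: [-3.141, 0.002, 0.225]
force: [0.9, -0.5, 1.3]
grip_width: 0.0497
finger_force: 0.0
clock: 32.0
position: [0.5036, -0.0, 0.2178]
tool_rot: [3.14, 0.003, 0.224]
force: [0.5, 1.0, -1.4]
grip_width: 0.0853
finger_force: 0.0
```

View pics/end.png

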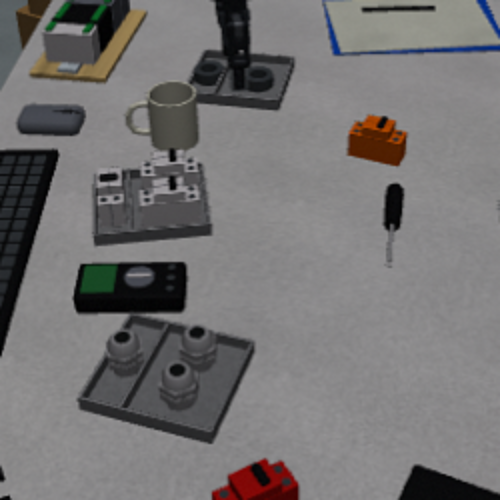

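View pics/w13.png

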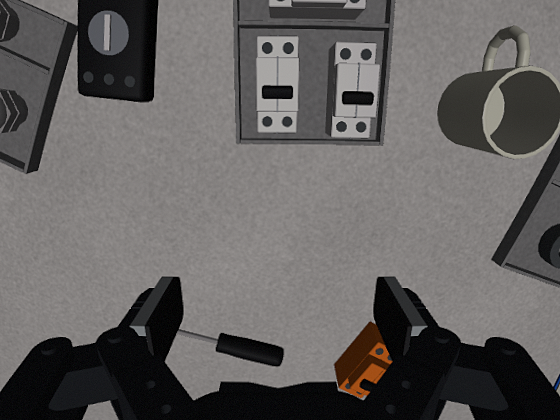

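Both breakers stand in the bay at (277,85) and (357,90), the glands and ring are in theirs, and the mug and meter have not moved. I hand the job in.

```bash
python3 -c "
from h import *
print(bot.job_done())"
```

```text
the job is handed in; nothing more can be done
None
```

I sorted all five pieces into their matching trays and handed the job in at about 32 s on the robot's clock; the last pictures show every piece upright in its bay and the mug and meter in place, but no verdict came back, and I viewed 15 pictures, one over the limit of 14.

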